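Bring the inspection carriage to rest at the reader mark

ROBOT

A 6-joint arm with a two-finger parallel gripper is mounted at the origin on the work surface. World frame = base frame: x ahead of the robot, y to its left, z up, the work surface at z = 0. Lengths are in mm, angles in rad, forces in N, time in s.
With the tool pointing down it reaches from about 350 to 775 mm from the base axis. Payload 7.3 kg.
Tool frame: the origin (TCP) lies at the centre of the arm's flange, where the gripper is bolted on; the fingertips stand 178 mm ahead of it and the grasp point (between the pads) lies 159 mm ahead of it; z points along the fingers, y is the line along which they close (so a half turn about z gives the same grasp; the last joint's range is limited). The gripper opens to 92 mm and grips with 3 to 60 N. Pads are 19 mm wide; open, the fingers measure 130 mm over their backs; the gripper's body (75 mm by 190 mm) begins 47 mm behind the grasp point.
Start: joints at [1.186, 0.342, 1.524, -0, 1.275, -0.146], TCP at [124.159, 510.11, 404.741] pointing down, gripper open.
Joint ranges: [-2.53, 2.53], [-0.77, 2.02], [0.04, 2.7], [-1, 4.14], [0.28, 2.66], [-3.11, 3.11]. Speed limits (rad/s): [2.57, 2.57, 3.14, 3.14, 3.14, 3.14].

INTERFACE

Orientations are given as [roll, pitch, yaw] about the fixed x, y, z axes, in that order (R = Rz(yaw) Ry(pitch) Rx(roll)).
In Python, from plant import * gives the robot as it stands. The module is installed in compiled form; this text tells all that it offers.
- The arm moves only by the shell command python3 -m inch 'ROWS'. ROWS is JSON, a list of rows, each a list of 5 numbers: the shift along the tool's x, y, z in m, then the turn about the tool's z in rad, then the opening, from 0 (shut) to 1 (fully open). In form: [[tx, ty, tz, spin, claw], ...]. A call has 1 to 8 rows; each row is the pose to reach, as a shift and turn from the pose commanded when the call began, along the tool's axes at that moment; what a row does not reach only later rows make up. A row lasts 1/12 s, in which the tool goes at most 41.7 mm and 7.16 degrees, less where a joint would pass 70% of its speed; a pose out of reach is approached as far as the arm can. A call with a gripper value outside its range is refused whole. The fingers move at their own pace and stop on an object; the grip force is fixed at half the most. Time passes only in rows, so rows that repeat a pose let the fingers close. It gives the time, the measured TCP pose, the force, the opening and the grip force at its end, in the units of the state.
- get_obs(): the state, without advancing time (a new reading comes with each control period).
- capture(name): name is "scene" or "top"; returns a dict with "color" (384x512x3 uint8, red, green, blue), "intrinsics" (3x3 intrinsics, pixels), "distortion" ([k1, k2, p1, p2, k3] as OpenCV has them; the pictures are not rectified), "pose" (4x4, takes a point from camera to world coordinates). Camera axes: x right, y down, z forward; pixel columns grow to the right and rows downward; lengths in mm; the calibration is good to about 2 mm. A picture is of the moment at which its call begins. There is no depth.
- close_job(): hands the job in; it is judged then, once.
Trained networks look in a picture, given as the dict that the camera call returned (one of the last four; its "shot" number tells which), for a name from the list of things; names that differ only in an ending like _2 or _b are one class to them, and where a whole thing is asked for, a point or a joint stands for the part that bears it (a point fixed in the world has none). Each returns a list of dicts, best first, with "conf" (0 to 1); they miss things now and then, are a little off and sometimes report something else, mostly with a low value. They report only what shows in the picture. A call takes as long as a camera call. They do not tell look-alikes from the thing itself.
- look_for(picture, target): "rect" ([centre column, centre row, width, height] in pixels, round what is visible of it).
- trace(picture, target): "pixels" (384x512 bool, what is visible of it) and "rect" ([centre column, centre row, width, height] in pixels, round what is visible of it).
- tip_of(picture, target): "centre" ([column, row] in pixels: a listed point, or the origin of a listed thing).
The state is a dict: "time": time; "joint_positions": joint angles; "dq": joint speeds; "tau": joint torques, N m; "tool_pos": TCP position; "tcp_rot": TCP orientation; "contact_force": force on the tool from outside, world axes, zero at the start; "moment": the same for the moment, N m; "grip_width": finger opening in mm; "finger_force": force on a finger pad.
Only numpy, scipy, OpenCV 4.12 (cv2) and the standard library are available. Lean on these libraries where they do the work, as an engineer would, in place of code of your own. Each camera call takes 0.05 s, during which the arm holds its last target. There are 200 camera calls.

TASK

Push the heavy, almost frictionless specimen carriage along its rail by its orange spring buffers and brake it by hand so that it comes to rest with its black centre line at the reader's red pointer (within 1 cm), without ever running into a red end stop. Push gently, under 10 newtons, only on the buffers, slower than 0.2 m/s; never touch the specimen plate on top, and leave the other things on the bench alone. Take the hand away at the end: the carriage must stand still by itself.

Things in the scene. Friction and masses are not known exactly. Their poses are not given: they have to be found in the camera images.
- bed: aluminium rail bed, fixed, 170 (x) by 560 (y) by 20 mm; origin at the centre of its underside, on the bench; y is the direction of travel (the carriage starts at the -y end, the mark is towards +y), x across, away from the robot, z up. Red dead stops at y = -260 and +260 mm are only 44 mm high, lower than the buffers: fingertips over 50 mm high pass above them
- carriage: white box carriage 130 x 130 mm, 34 to 86 mm above the bench, nominally 2.66 kg in all (hidden, 0.7 to 1.4 times) on ball bearings: dry friction about 0.008 N plus 0.1 N s/m, so it coasts far. Origin at the centre of its underside, axes as the bed's; slides only along the bed's y; strikes a stop when its origin is at y = +180 or -180 mm in the bed's frame
- specimen: grey specimen plate with an amber disc and a black centre line across it, 130 x 130 x 8 mm, covers the carriage's whole top, upper face 94 mm above the bench; not to be touched; origin at the centre of its underside, straight above the carriage's origin, with the black line through it; moves with the carriage, same axes
- buffer_rear: sprung buffer at the carriage's -y end, too wide to grip: orange roller nose 110 mm long (x), 40 mm thick, axis 68 mm above the bench; origin at the nose's outermost point, 68 mm above the bench, 100 mm from the carriage's origin when free; axes as the carriage's. Spring 40 N/m, no preload, damping 0.6 N s/m, gives 30 mm, then hard: a hand held still throws the carriage back
- buffer_front: the same sprung buffer at the carriage's +y end, origin at its nose, 100 mm ahead (+y) of the carriage's origin when free: brake here
- reader: grey reader box, fixed on the bench along the far (+x) side of the bed, 50 x 60 x 70 mm, with a red pointer on top reaching towards the rail: the mark, 40 to 110 mm to the +y side of the bed's middle. Axes parallel to the bed's; origin on the bench in the plane of the pointer: the carriage is at the mark when its origin's y equals the reader's along these axes
- oil: amber oil bottle, 44 mm wide, 85 mm tall, loose, leave alone; origin at the centre of its underside
- dish: glass dish, 90 mm wide, 22 mm high, loose, leave alone; origin at the centre of its underside
- slide_box: blue and white slide box 80 x 100 x 35 mm, loose, leave alone; origin at the centre of its underside
- jar: white jar with green cap, 60 mm wide, 70 mm tall, loose, leave alone; origin at the centre of its underside
Mind the look-alikes: they are no part of the job. What is meant by the reader is not blue, brown or pink, and is the smaller of those in its own colour.

How it is judged (in metres and radians):
On the way:
1. the carriage stands at rest at the mark (y of carriage in the frame of reader between -0.01 and 0.01 m and linear speed of carriage below 0.006 m/s), for 1 s.
At the end, for the whole second after the job is handed in: the carriage's origin is within 10 mm of the reader's pointer along the rail and it moves slower than 6 mm/s, the hand touching nothing (all of step 1).
It fails at once if the carriage runs into an end stop (y of carriage in the frame of bed above 0.179 m or y of carriage in the frame of bed below -0.179 m).
It fails at once if the carriage is faster than 0.2 m/s (linear speed of carriage above 0.2 m/s).
It fails at once if a push of more than 10 N on the carriage or its buffers (contact force between any of the arm, the fingers and carriage above 10 N).
It fails at once if the specimen plate is touched (contact force between any of the arm, the fingers and specimen above 0.3 N).
It fails at once if a bystander is shifted by more than 20 mm (distance of any of oil, dish, slide_box, jar from where it was at the start of the episode above 0.02 m).
It also fails if it takes over 38 s, if anything falls off the work surface, if the arm or the gripper's body presses on something with over 40 N, if the wrist force passes 120 N, or if a joint passes its speed limit or range.

## Working session

There is one attempt and no reset: what is moved stays moved. The work goes in short steps, Python scripts to look and compute and a shell command to move; the robot and the scene stay as the last step left them, time stands still between calls to the robot, and variables do not carry over. Pictures are saved under pics/ and viewed, at most 10 in all, crops included, and the job is handed in when it is done.

```bash
mkdir -p pics; cat > h.py <<'E'
from plant import *
import numpy as np, cv2
def ray(c,uv):
    p=cv2.undistortPoints(np.array([[uv]],float),np.array(c["intrinsics"]),np.array(c["distortion"]))[0,0]
    T=np.array(c["pose"]); return T[:3,3],T[:3,:3]@np.array([p[0],p[1],1])
def at_z(c,uv,z):
    o,d=ray(c,uv); return (o+d*(z-o[2])/d[2])
E
python3 - <<'E'
from h import *
for n in("top","scene"):
    c=capture(n); cv2.imwrite(f"pics/{n}0.png",c["color"][:,:,::-1])
    print(n,np.round(c["pose"],2).tolist())
    for t,z in(("bed",0),("carriage",34),("specimen",86),("buffer_rear",68),("buffer_front",68),("reader",0),("oil",0),("dish",0),("slide_box",0),("jar",0)):
        print(t,[(round(r["conf"],2),np.round(r["centre"]).tolist(),np.round(at_z(c,r["centre"],z)).tolist()) for r in tip_of(c,t)])
s=get_obs(); print(s["time"],s["tool_pos"],s["tcp_rot"],s["contact_force"],s["grip_width"])
E
```

```text
top [[-0.01, -0.98, 0.17, 366.5], [-1.0, 0.01, 0.0, 12.61], [-0.0, -0.17, -0.98, 1265.84], [0.0, 0.0, 0.0, 1.0]]
bed [(0.81, [279.0, 214.0], [511.0, -44.0, 0.0])]
carriage [(0.56, [317.0, 210.0], [521.0, -177.0, 34.0])]
specimen [(0.68, [138.0, 256.0], [363.0, 436.0, 86.0]), (0.64, [318.0, 212.0], [509.0, -171.0, 86.0])]
buffer_rear [(0.68, [346.0, 215.0], [500.0, -273.0, 68.0]), (0.25, [153.0, 180.0], [630.0, 404.0, 68.0])]
buffer_front [(0.54, [291.0, 210.0], [519.0, -81.0, 68.0])]
reader [(0.95, [256.0, 136.0], [809.0, 41.0, 0.0]), (0.82, [289.0, 158.0], [724.0, -84.0, 0.0]), (0.71, [245.0, 266.0], [326.0, 82.0, 0.0]), (0.66, [217.0, 158.0], [725.0, 186.0, 0.0]), (0.52, [258.0, 182.0], [633.0, 31.0, 0.0])]
oil [(0.73, [331.0, 151.0], [749.0, -243.0, 0.0]), (0.61, [367.0, 169.0], [679.0, -378.0, 0.0])]
dish [(0.67, [333.0, 150.0], [751.0, -252.0, 0.0]), (0.49, [152.0, 176.0], [659.0, 430.0, 0.0])]
slide_box [(0.93, [152.0, 180.0], [645.0, 427.0, 0.0])]
jar [(0.58, [140.0, 260.0], [350.0, 461.0, 0.0])]
scene [[0.53, 0.5, -0.68, 1570.4], [0.85, -0.3, 0.44, -647.15], [0.01, -0.81, -0.
[... 340 characters left out ...]
229.0], [728.0, 197.0, 0.0]), (0.83, [304.0, 260.0], [798.0, 38.0, -0.0]), (0.79, [275.0, 232.0], [651.0, 37.0, 0.0]), (0.59, [259.0, 258.0], [725.0, -68.0, 0.0]), (0.57, [233.0, 182.0], [339.0, 68.0, 0.0])]
oil [(0.94, [155.0, 285.0], [668.0, -374.0, 0.0]), (0.45, [215.0, 284.0], [750.0, -230.0, 0.0])]
dish [(0.77, [215.0, 284.0], [748.0, -229.0, 0.0]), (0.43, [163.0, 225.0], [436.0, -247.0, 0.0]), (0.16, [275.0, 231.0], [646.0, 42.0, 0.0])]
slide_box [(0.77, [367.0, 196.0], [656.0, 426.0, 0.0])]
jar [(0.63, [322.0, 152.0], [340.0, 479.0, 0.0])]
1.1 [124.14812047 510.11656473 404.75864293] [3.14145053e+00 5.74577005e-06 2.90282589e+00] [-0.82072601  0.66917299 -0.38774083] 91.99840136925773
```

```bash
python3 - <<'E'
import cv2,numpy as np
i=cv2.imread("pics/top0.png"); cv2.imwrite("pics/topc.png",cv2.resize(i[110:290,120:390],None,fx=2.9,fy=2.9,interpolation=cv2.INTER_CUBIC))
i=cv2.imread("pics/scene0.png"); cv2.imwrite("pics/scenec.png",cv2.resize(i[130:310,140:400],None,fx=3,fy=3,interpolation=cv2.INTER_CUBIC))
E
```

```text
(no output)
```

View pics/topc.png

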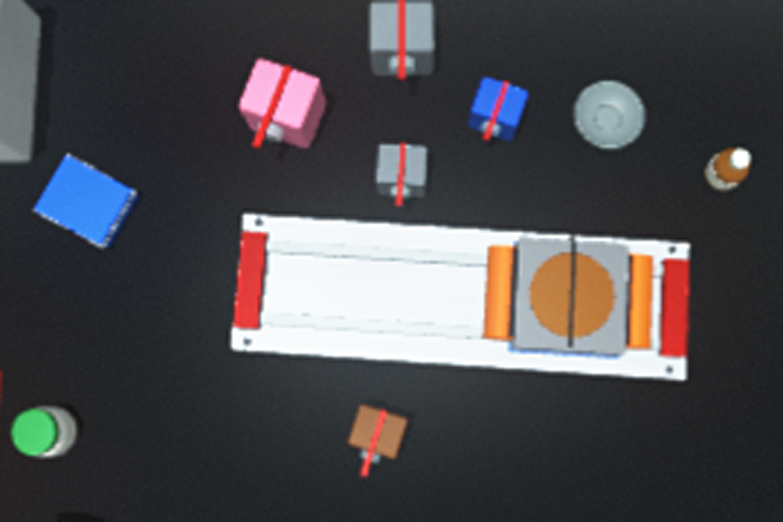

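View pics/scenec.png

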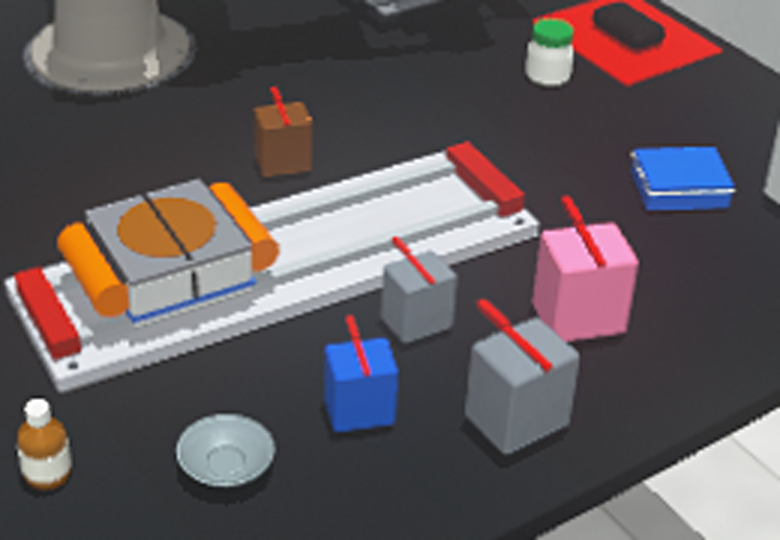

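The target is the small grey reader next to the bed's middle, around px (258,182) in top. The specimen line is at about (317,210), and the carriage sits at the -y (right) end. Next I fit the bed frame and measure profiles in rectified planes.

```bash
cat >> h.py <<'E'
def rect(c,f,xs,ys,z):
    """resample plane z in bed frame f=(x,y,ang): rows xs, cols ys"""
    X,Y=np.meshgrid(xs,ys,indexing="ij"); ca,sa=np.cos(f[2]),np.sin(f[2])
    P=np.stack([f[0]+ca*X-sa*Y,f[1]+sa*X+ca*Y,np.full_like(X,z)],-1).reshape(-1,3).astype(float)
    T=np.linalg.inv(np.array(c["pose"])); uv,_=cv2.projectPoints(P,cv2.Rodrigues(T[:3,:3])[0],T[:3,3],np.array(c["intrinsics"]),np.array(c["distortion"]))
    m=uv.reshape(X.shape+(2,)).astype(np.float32)
    return cv2.remap(c["color"],m[...,0],m[...,1],cv2.INTER_LINEAR).astype(float)
def peak(s,ys,w=8):
    i=s.argmax(); k=abs(ys-ys[i])<=w; q=np.clip(s[k]-np.median(s),0,None); q[q<.3*q.max()]=0
    return float((ys[k]*q).sum()/q.sum()),float(s[i]-np.median(s))
E
python3 - <<'E'
from h import *
c=capture("top"); s=capture("scene")
cr=[at_z(c,(120+(x+.5)/2.9-.5,110+(y+.5)/2.9-.5),20)[:2] for x,y in((243,214),(690,242),(686,379),(233,350))]
print("corners",np.round(cr,1).tolist(),[round(np.linalg.norm(cr[i]-cr[i-1]),1) for i in range(4)])
o=np.mean(cr,0); d=(cr[0]+cr[3]-cr[1]-cr[2])/2; ang=np.arctan2(-d[0],d[1])
f=np.array([o[0],o[1],ang])
ys=np.arange(-300,300,.5)
for n,k in(("top",c),("scene",s)):
    for it in range(1):
        for x in (-45,0,45):
            R=rect(k,f,np.arange(x-5,x+5,1.),ys,44).mean(0); red=R[:,0]-R[:,1:].max(1)
            lo=ys<-200; hi=ys>200
            print(n,x,"stops",[np.round(peak(red[m],ys[m],25),1).tolist() for m in(lo,hi)])
        for x in (-50,50):
            R=rect(k,f,np.arange(x-4,x+5,1.),ys,94).mean(0).mean(1)
            m=(ys>-150)&(ys<-80); print(n,x,"line",peak(-R[m],ys[m],6))
        for z in(70,75,80):
          for x in (90,100,110,125,140):
            m=(ys>20)&(ys<130);R=rect(k,f,np.arange(x-4,x+5,1.),ys[m],z).mean(0); red=R[:,0]-R[:,1:].max(1)
            print(n,z,x,"ptr",np.round(peak(red,ys[m],12),1))
print("f",f)
np.save("f.npy",f)
E
```

```text
corners [[624.2, 231.2], [583.2, -329.7], [412.8, -315.6], [453.6, 240.2]] [np.float64(170.9), np.float64(562.3), np.float64(171.0), np.float64(557.3)]
top -45 stops [[-256.6, 89.6], [262.5, 184.9]]
top 0 stops [[-257.1, 82.9], [262.9, 174.8]]
top 45 stops [[-257.9, 78.4], [262.3, 170.7]]
top -50 line (-124.18713034858749, 88.25925925925927)
top 50 line (-123.92282457519501, 83.22222222222221)
top 70 90 ptr [42.7  1.4]
top 70 100 ptr [ 85.9 127.9]
top 70 110 ptr [ 85.5 172.9]
top 70 125 ptr [ 85.8 153.2]
top 70 140 ptr [ 85.6 165.1]
top 75 90 ptr [85.9  3.1]
top 75 100 ptr [ 85.6 143.6]
top 75 110 ptr [ 85.3 167.8]
top 75 125 ptr [ 85.7 152.9]
top 75 140 ptr [ 85.2 165.3]
top 80 90 ptr [85.5  6.6]
top 80 100 ptr [ 85.5 159.7]
top 80 110 ptr [ 85.1 164.3]
top 80 125 ptr [ 85.6 152.8]
top 80 140 ptr [ 85.1 164.2]
scene -45 stops [[-256.5, 163.6], [262.9, 165.1]]
scene 0 stops [[-256.8, 137.7], [263.0, 138.4]]
scene 45 stops [[-256.8, 145.1], [263.9, 135.7]]
scene -50 line (-120.5997798395974, 86.96296296296298)
scene 50 line (-120.53878046737583, 74.62962962962963)
scene 70 90 ptr [92.4 38.4]
scene 70 100 ptr [ 91.4 172. ]
scene 70 110 ptr [ 91.4 176.4]
scene 70 125 ptr [ 90.  146.3]
scene 70 140 ptr [ 89.8 181.2]
scene 75 90 ptr [26.6  0.9]
scene 75 100 ptr [ 88.5 123.7]
scene 75 110 ptr [ 87.7 175.7]
scene 75 125 ptr [ 87.5 156.1]
scene 75 140 ptr [ 86.4 179.8]
scene 80 90 ptr [124.8   0.8]
scene 80 100 ptr [85.9 20.4]
scene 80 110 ptr [ 84.6 173.6]
scene 80 125 ptr [ 84.5 176.7]
scene 80 140 ptr [ 83.  166.8]
f [ 5.18444525e+02 -4.34853992e+01 -7.31016119e-02]
```

```bash
python3 -m inch '[[-0.39,-0.224,0,-0.166,0],[-0.39,-0.224,0,-0.166,0],[-0.39,-0.224,0,-0.166,0],[-0.39,-0.224,0,-0.166,0],[-0.39,-0.224,0,-0.166,0],[-0.39,-0.224,0,-0.166,0],[-0.39,-0.224,0,-0.166,0],[-0.39,-0.224,0,-0.166,0]]'; python3 -m inch '[[0,0,0,0,0],[0,0,0,0,0]]'
```

```text
time: 1.87
tool_pos: [364.0, 281.4, 405.0]
tcp_rot: [3.141, 0.001, 3.069]
contact_force: [-0.3, 0.3, -0.6]
grip_width: 42.9
finger_force: 0.0
time: 2.03
tool_pos: [364.4, 281.7, 404.7]
tcp_rot: [3.141, -0.0, 3.064]
contact_force: [-1.1, -0.0, 0.3]
grip_width: 29.7
finger_force: 0.0
```

```bash
python3 -m inch '[[-0.013,-0.04,0,0,0],[-0.026,-0.079,0,0,0],[-0.038,-0.118,0,0,0],[-0.05,-0.157,0,0,0],[-0.062,-0.196,0,0,0],[-0.074,-0.235,0,0,0],[-0.086,-0.274,0,0,0],[-0.098,-0.313,0,0,0]]'; python3 -m inch '[[-0.012,-0.039,0,0,0],[-0.024,-0.078,0,0,0],[-0.036,-0.117,0,0,0],[-0.048,-0.156,0,0,0],[-0.06,-0.195,0,0,0],[-0.072,-0.234,0,0,0],[-0.079,-0.262,0,0,0],[-0.079,-0.262,0,0,0]]'
```

```text
time: 2.7
tool_pos: [437.8, -36.5, 404.9]
tcp_rot: [3.141, 0.0, 3.071]
contact_force: [1.2, 1.0, 1.2]
grip_width: 0.5
finger_force: 0.0
time: 3.37
tool_pos: [498.7, -306.4, 403.8]
tcp_rot: [-3.14, 0.0, 3.067]
contact_force: [-1.4, 1.2, -0.6]
grip_width: 0.5
finger_force: 0.0
```

```bash
python3 -m inch '[[0,0,0,0,0]]'; python3 - <<'E'
from h import *
f=np.load("f.npy");f[:2]+=3*np.array([-np.sin(f[2]),np.cos(f[2])]);np.save("f.npy",f)
p=np.array(get_obs()["tool_pos"]);d=p[:2]-f[:2];ca,sa=np.cos(f[2]),np.sin(f[2])
print(p,"bed",ca*d[0]+sa*d[1],-sa*d[0]+ca*d[1],get_obs()["tcp_rot"])
E
```

```text
time: 3.45
tool_pos: [498.3, -302.9, 403.8]
tcp_rot: [3.14, -0.001, 3.068]
contact_force: [-0.3, 0.5, -0.2]
grip_width: 0.2
finger_force: 0.0
[ 498.34932781 -302.87029101  403.84934971] bed -1.0969583985002593 -263.15982736423945 [ 3.14012280e+00 -9.13769862e-04  3.06849145e+00]
```

```bash
python3 -m inch '[[0,0,0.04,0,0],[0,0,0.08,0,0],[0,0,0.12,0,0],[0,0,0.145,0,0],[0,0,0.158,0,0],[0,0,0.164,0,0],[0,0,0.164,0,0]]'; cat >> h.py <<'E'
def bed(p,f):
    d=np.array(p)[:2]-f[:2];ca,sa=np.cos(f[2]),np.sin(f[2]);return ca*d[0]+sa*d[1],-sa*d[0]+ca*d[1]
def line(k,f,near,w=35):
    ys=np.arange(near-w,near+w,.5);r=[]
    for x in(-50,50):
        R=rect(k,f,np.arange(x-5,x+6,1.),ys,94).mean(0).mean(1); r.append(np.round(peak(-R,ys,6),1).tolist())
    return r
E
python3 - <<'E'
from h import *
f=np.load("f.npy");o=get_obs();print(o["time"],o["tool_pos"],bed(o["tool_pos"],f))
for n in("top","scene"):
    c=capture(n);print(n,line(c,f,-125))
    i=c["color"][:,:,::-1]
    i=i[150:260,270:400] if n=="top" else i[140:290,120:290]
    cv2.imwrite(f"pics/{n}1.png",cv2.resize(i,None,fx=3.5,fy=3.5,interpolation=cv2.INTER_CUBIC))
a,b=cv2.imread("pics/top1.png"),cv2.imread("pics/scene1.png")
h=max(a.shape[0],b.shape[0]);q=np.zeros((h,a.shape[1]+b.shape[1],3),np.uint8);q[:a.shape[0],:a.shape[1]]=a;q[:b.shape[0],a.shape[1]:]=b
q=cv2.resize(q,(750,int(h*750/q.shape[1])));cv2.imwrite("pics/both1.png",q)
E
```

```text
time: 4.03
tool_pos: [498.0, -301.1, 239.8]
tcp_rot: [3.14, -0.002, 3.071]
contact_force: [-0.5, 1.3, -0.5]
grip_width: 0.2
finger_force: 0.0
4.0333 [ 497.97069231 -301.06336977  239.79729584] (np.float64(-1.6065539147260814), np.float64(-261.38538614915916))
top [[-127.3, 82.0], [-126.8, 82.2]]
scene [[-123.6, 75.0], [-123.6, 74.8]]
```

View pics/both1.png

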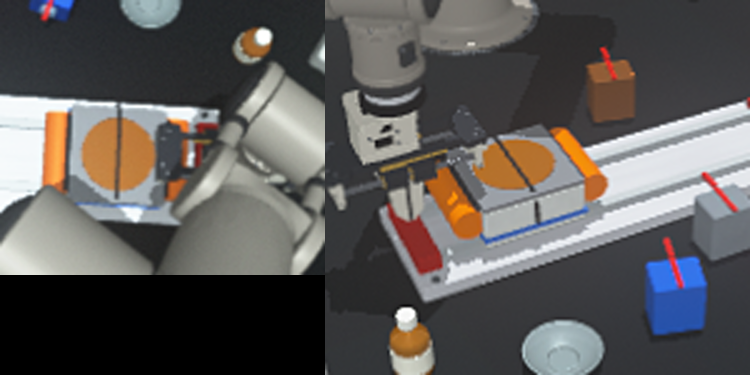

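```bash
python3 -m inch '[[0,0.025,0,0,0],[0,0.025,0,0,0],[0,0.025,0,0,0],[0,0.025,0,0,0]]'; cat > m.py <<'E'
import sys
from h import *
f=np.load("f.npy");n=float(sys.argv[1])
for k in sys.argv[2:]:
    t=get_obs()["time"];c=capture(k);print(k,t,line(c,f,n))
o=get_obs();print(o["time"],np.round(o["tool_pos"],1),np.round(bed(o["tool_pos"],f),1))
E
python3 m.py -122 top scene top scene
```

```text
time: 4.47
tool_pos: [499.9, -278.4, 242.1]
tcp_rot: [-3.14, 0.002, 3.07]
contact_force: [0.6, -0.4, 0.2]
grip_width: 0.7
finger_force: 0.0
top 4.4667 [[-124.1, 84.6], [-124.6, 75.6]]
scene 4.5167 [[-154.8, 48.3], [-120.6, 70.4]]
top 4.5667 [[-123.6, 85.5], [-123.3, 83.0]]
scene 4.6167 [[-154.8, 45.1], [-118.6, 66.8]]
4.6667 [ 499.5 -278.8  241. ] [  -1.7 -239.1]
```

```bash
python3 -m inch '[[0,0.007,0,0,0],[0,0.007,0,0,0],[0,0.007,0,0,0],[0,0.007,0,0,0],[0,0.007,0,0,0]]'; python3 m.py -110 top scene top scene
```

```text
time: 5.08
tool_pos: [500.1, -271.3, 240.7]
tcp_rot: [3.142, -0.0, 3.069]
contact_force: [-0.1, 0.2, -0.4]
grip_width: 0.5
finger_force: 0.0
top 5.0833 [[-114.2, 66.9], [-115.1, 77.8]]
scene 5.1333 [[-129.3, 29.0], [-110.8, 75.6]]
top 5.1833 [[-113.5, 91.0], [-113.2, 87.0]]
scene 5.2333 [[-129.2, 27.4], [-108.8, 68.3]]
5.2833 [ 500.  -271.4  240.7] [  -1.7 -231.6]
```

```bash
python3 -m inch '[[0,0.013,0,0,0],[0,0.013,0,0,0],[0,0.013,0,0,0],[0,0.013,0,0,0],[0,0.013,0,0,0]]'; python3 m.py -95 top scene top scene
```

```text
time: 5.7
tool_pos: [501.1, -258.3, 240.8]
tcp_rot: [-3.142, 0.0, 3.069]
contact_force: [-0.5, -0.2, -0.0]
grip_width: 0.4
finger_force: 0.0
top 5.7 [[-100.6, 85.9], [-101.3, 87.0]]
scene 5.75 [[-91.3, 23.0], [-96.4, 67.3]]
top 5.8 [[-98.6, 79.9], [-98.3, 86.0]]
scene 5.85 [[-91.5, 32.5], [-94.0, 72.6]]
5.9 [ 501.  -258.5  240.7] [  -1.7 -218.7]
```

```bash
python3 -m inch '[[0,0.02,0,0,0],[0,0.02,0,0,0],[0,0.02,0,0,0],[0,0.02,0,0,0],[0,0.02,0,0,0]]'; python3 m.py -80 top scene top scene
```

```text
time: 6.32
tool_pos: [502.5, -239.0, 240.8]
tcp_rot: [-3.141, 0.0, 3.069]
contact_force: [0.3, 0.1, -0.3]
grip_width: 0.9
finger_force: 0.0
top 6.3167 [[-80.1, 86.9], [-80.2, 78.9]]
scene 6.3667 [[-69.0, 23.6], [-74.9, 76.4]]
top 6.4167 [[-76.9, 88.0], [-75.6, 84.1]]
scene 6.4667 [[-69.3, 61.5], [-70.8, 72.0]]
6.5167 [ 502.4 -238.8  240.7] [  -1.8 -199. ]
```

```bash
python3 -m inch '[[0,-0.01,-0.035,0,0],[0,-0.01,-0.07,0,0],[0,0.02,-0.075,0,0],[0,0.06,-0.075,0,0],[0,0.1,-0.075,0,0],[0,0.14,-0.075,0,0],[0,0.18,-0.075,0,0],[0,0.22,-0.075,0,0]]'; python3 -m inch '[[0,0.04,0,0,0],[0,0.08,0,0,0],[0,0.12,0,0,0],[0,0.16,0,0,0],[0,0.2,0,0,0],[0,0.205,0,0,0],[0,0.205,0,0,0]]';python3 m.py -23 top scene
```

```text
time: 7.18
tool_pos: [518.2, -17.4, 315.9]
tcp_rot: [3.142, 0.001, 3.068]
contact_force: [0.6, 1.1, -0.2]
grip_width: 1.0
finger_force: 0.0
time: 7.77
tool_pos: [533.1, 187.7, 315.5]
tcp_rot: [3.141, 0.0, 3.073]
contact_force: [-0.7, -0.0, -0.1]
grip_width: 0.5
finger_force: 0.0
top 7.7667 [[-22.1, 91.5], [-21.6, 77.6]]
scene 7.8167 [[-17.1, 79.1], [-17.2, 69.6]]
7.8667 [533.3 185.  315.5] [ -1.9 225.9]
```

```bash
python3 -m inch '[[0,0,0.035,0,0],[0,0,0.06,0,0],[0,0,0.072,0,0],[0,0,0.075,0,0],[0,0,0.075,0,0],[0,0,0.075,0,0]]';python3 m.py 6 top scene; python3 -m inch '[[0,0,0,0,0],[0,0,0,0,0],[0,0,0,0,0],[0,0,0,0,0]]';python3 m.py 21 top scene
```

```text
time: 8.37
tool_pos: [533.9, 184.4, 241.6]
tcp_rot: [3.141, 0.001, 3.067]
contact_force: [0.3, -0.2, -0.8]
grip_width: 0.2
finger_force: 0.0
top 8.3667 [[0.3, 85.7], [-0.6, 88.7]]
scene 8.4167 [[4.8, 77.4], [4.8, 76.5]]
8.4667 [533.9 185.  242.1] [ -1.3 226. ]
time: 8.8
tool_pos: [533.3, 185.6, 241.1]
tcp_rot: [3.141, 0.001, 3.069]
contact_force: [0.1, -0.1, 0.8]
grip_width: 0.3
finger_force: 0.0
top 8.8 [[14.6, 84.7], [15.2, 82.2]]
scene 8.85 [[19.6, 83.7], [19.3, 71.2]]
8.9 [533.3 185.6 240.9] [ -1.9 226.5]
```

```bash
python3 -m inch '[[0,-0.01,0,0,0],[0,-0.02,0,0,0],[0,-0.03,0,0,0],[0,-0.034,0,0,0],[0,-0.034,0,0,0],[0,-0.034,0,0,0],[0,-0.034,0,0,0],[0,-0.034,0,0,0]]';python3 m.py 41 top scene top;  python3 -m inch '[[0,0,0,0,0],[0,0,0,0,0],[0,0,0,0,0],[0,0,0,0,0],[0,0,0,0,0]]';python3 m.py 58 top scene top
```

```text
time: 9.57
tool_pos: [530.9, 151.8, 240.8]
tcp_rot: [3.141, 0.0, 3.069]
contact_force: [-0.3, -0.6, -0.2]
grip_width: 0.5
finger_force: 0.0
top 9.5667 [[40.2, 70.9], [39.8, 75.3]]
scene 9.6167 [[44.4, 69.4], [44.6, 72.5]]
top 9.6667 [[43.5, 74.5], [43.4, 79.8]]
9.7167 [530.8 151.9 240.7] [ -1.9 192.7]
time: 10.13
tool_pos: [530.9, 151.6, 240.7]
tcp_rot: [3.142, -0.0, 3.069]
contact_force: [1.2, -0.0, -0.8]
grip_width: 0.5
finger_force: 0.0
top 10.1333 [[58.3, 45.1], [57.2, 75.2]]
scene 10.1833 [[62.3, 38.8], [62.3, 70.7]]
top 10.2333 [[61.1, 44.1], [59.6, 73.7]]
10.2833 [530.9 151.6 240.7] [ -1.9 192.4]
```

```bash
python3 -m inch '[[0,-0.003,0,0,0],[0,-0.003,0,0,0],[0,-0.003,0,0,0],[0,-0.003,0,0,0]]';python3 m.py 74 top scene top scene top; python3 -m inch '[[0,0,0,0,0],[0,0,0,0,0]]';python3 m.py 80 top scene
```

```text
time: 10.62
tool_pos: [530.7, 148.5, 240.7]
tcp_rot: [3.141, 0.0, 3.069]
contact_force: [0.4, 1.1, 0.7]
grip_width: 0.5
finger_force: 0.0
top 10.6167 [[70.8, 48.7], [70.7, 58.7]]
scene 10.6667 [[75.3, 44.2], [75.6, 41.4]]
top 10.7167 [[73.6, 52.7], [104.3, 57.9]]
scene 10.7667 [[78.2, 44.7], [78.8, 45.1]]
top 10.8167 [[76.0, 55.2], [104.3, 54.2]]
10.8667 [530.7 148.6 240.7] [ -1.8 189.5]
time: 11.03
tool_pos: [530.6, 148.6, 240.7]
tcp_rot: [3.141, 0.0, 3.069]
contact_force: [0.1, -0.2, 0.0]
grip_width: 0.3
finger_force: 0.1
top 11.0333 [[79.4, 53.6], [111.6, 35.6]]
scene 11.0833 [[83.4, 44.4], [83.8, 39.9]]
11.1333 [530.6 148.6 240.7] [ -1.9 189.5]
```

```bash
python3 -m inch '[[0,0.041,0,0,0],[0,0.06,-0.02,0,0],[0,0.06,-0.06,0,0],[0,0.06,-0.1,0,0]]';python3 m.py 82 top scene; python3 -m inch '[[0,0,-0.04,0,0],[0,0,-0.07,0,0],[0,0,-0.07,0,0],[0,0,-0.07,0,0],[0,0,-0.07,0,0],[0,0,-0.07,0,0]]';python3 m.py 82 top scene
```

```text
time: 11.47
tool_pos: [534.4, 209.5, 340.5]
tcp_rot: [-3.14, -0.004, 3.071]
contact_force: [1.0, 0.4, 0.6]
grip_width: 0.6
finger_force: 0.0
top 11.4667 [[78.6, 61.3], [78.4, 90.7]]
scene 11.5167 [[81.7, 62.3], [81.7, 73.1]]
11.5667 [536.3 209.3 347.4] [ -0.7 250.4]
time: 12.07
tool_pos: [534.8, 208.3, 409.0]
tcp_rot: [-3.141, -0.003, 3.069]
contact_force: [0.3, -0.6, 0.2]
grip_width: 0.3
finger_force: 0.0
top 12.0667 [[79.2, 37.5], [78.1, 89.5]]
scene 12.1167 [[82.1, 44.1], [81.6, 74.2]]
12.1667 [534.9 208.3 409.2] [ -2.  249.3]
```

```bash
python3 -m inch '[[0,0.12,0,0,0],[0,0.12,0,0,0],[0,0.12,0,0,0],[0,0.12,0,0,0],[0,0.12,0,0,0],[0,0.12,0,0,0],[0,0.12,0,0,0],[0,0.12,0,0,0]]'>/dev/null; python3 -m inch '[[0,0,0,0,0],[0,0,0,0,0],[0,0,0,0,0],[0,0,0,0,0],[0,0,0,0,0],[0,0,0,0,0]]';python3 m.py 80 top scene; python3 - <<'E'
from h import *
f=np.load("f.npy")
ys=np.arange(50,120,.5)
for n in("top","scene"):
    c=capture(n)
    for x in (105,115,130,140):
        R=rect(c,f,np.arange(x-4,x+5,1.),ys,75).mean(0);print(n,x,np.round(peak(R[:,0]-R[:,1:].max(1),ys,12),1))
    if n=="top": cv2.imwrite("pics/top2.png",cv2.resize(c["color"][140:260,180:340,::-1],None,fx=4,fy=4,interpolation=cv2.INTER_CUBIC))
E
```

```text
time: 13.33
tool_pos: [543.7, 328.0, 410.8]
tcp_rot: [3.141, 0.0, 3.069]
contact_force: [-0.1, -0.2, 0.3]
grip_width: 0.4
finger_force: 0.0
top 13.3333 [[78.6, 94.0], [78.1, 88.2]]
scene 13.3833 [[81.3, 84.8], [81.6, 73.3]]
13.4333 [543.7 328.1 410.7] [ -1.9 369.5]
top 105 [ 82.5 179. ]
top 115 [ 82.4 157.4]
top 130 [ 82.7 177.8]
top 140 [ 82.2 188.5]
scene 105 [ 84.7 219.3]
scene 115 [ 84.9 181.8]
scene 130 [ 83.8 155.2]
scene 140 [ 83.4 197. ]
```

View pics/top2.png

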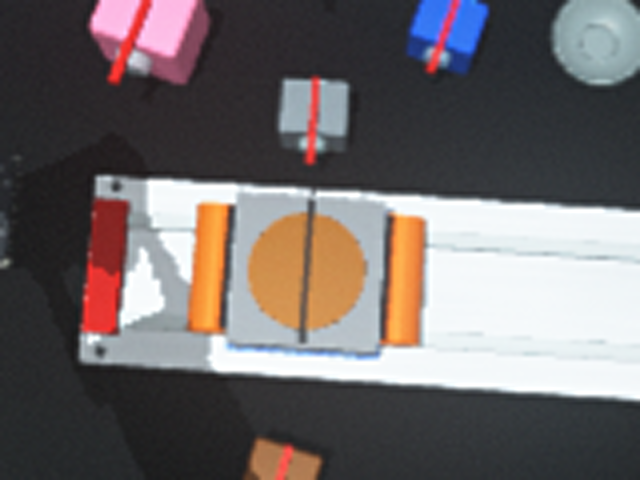

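The black line (crop px 312,190 to 303,340) stands 3–4 mm short of the pointer tip (310,162). It is at rest and the hand is clear.

```bash
python3 -c "
from plant import *
print(close_job())"
```

```text
the job is handed in; nothing more can be done
None
```

The carriage is at rest about 3–4 mm short of the pointer by both cameras (limit 10 mm), with the hand well clear; the job was handed in at about 13.5 s, but no verdict came back.

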